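# Feed a welded bracket into the inspection rocker

## Robot

A 7-joint arm with a two-finger parallel gripper is mounted at the origin on the work surface. World frame = base frame: x ahead of the robot, y to its left, z up, the work surface at z = 0. Lengths are in m, angles in rad, forces in N, time in s.
With the tool pointing down it reaches from about 0.425 to 0.825 m from the base axis. Payload 3.6 kg.
Tool frame: the origin (TCP) lies on the centre line of the jaws, within the pads' length; the fingertips stand 19 mm ahead of it and the grasp point (between the pads) is the TCP; z points along the fingers, y is the line along which they close (so a half turn about z gives the same grasp; the last joint's range is limited). The gripper opens to 85 mm and grips with 20 to 120 N. Pads are 22 mm wide; open, the fingers measure 114 mm over their backs; the gripper's body (76 mm by 85 mm) begins 54 mm behind the grasp point. The pads swing forward as they close: fully open they stand 13 mm farther back than shut.
Start: joints at [1.097, 0.615, -0.013, 1.423, 0.008, 1.103, -0.04], TCP at [0.281, -0.586, 0.214] pointing down, gripper open.
Joint ranges: [-3.12, 3.12], [-0.3, 2.06], [-1.34, 1.32], [0.26, 2.42], [-1.36, 4.5], [0.01, 1.98], [-2.84, 2.84]. Speed limits (rad/s): [2.79, 2.79, 3.14, 3.14, 3.14, 3.14, 3.14].

## Interface

Orientations are given as a rotation vector (axis times angle).
In Python, from bench import bot gives the robot as it stands. Calls block until the motion is done:
- bot.movep(position, orientation): joint-space move of the TCP to a pose.
- bot.move_straight(position, v=0.15, ori=None, stop_force=None): straight line of the TCP; ori=None keeps the orientation; v is the mean speed in m/s. With stop_force (N) it stops when the force on the tool has changed by that much, and returns True; else False.
- bot.goto_joints(angles): joint-space move.
- bot.move_gripper(opening): finger opening in m; the grip force is fixed at half the most; returns when the fingers have stopped.
- bot.sleep(seconds).
- bot.ik(position, orientation): joint angles nearest the present ones, or None.
- bot.observe(): the state.
- bot.get_image(name): name is "side" or "top"; returns a dict with "image" (400x640x3 uint8, red, green, blue), "range_z" (400x640 float32, m along the optical axis (not along the pixel's ray), 0 where there is no reading), "mtx" (3x3 intrinsics, pixels), "k1" (the pictures are not rectified: a ray, as slopes to the right and down, at radius r is drawn at 1 + k1 r^2 times it, then the intrinsics apply), "R" (3x3) and "t" (3): a world point X has camera coordinates R X + t. Camera axes: x right, y down, z forward; pixel columns grow to the right and rows downward; lengths in m; the calibration is good to about 2 mm. A picture is of the moment at which its call begins.
A pose or a line that the arm cannot do raises bot.IKError and nothing moves.
- bot.sign_off(): hands the job in; it is judged then, once.
The state is a dict: "time_s": time; "joint_positions": joint angles; "qvel": joint speeds; "joint_efforts": joint torques, N m; "tcp_pos": TCP position; "ee_rot": TCP orientation; "force": force on the tool from outside, world axes, zero at the start; "ft_torque": the same for the moment, N m; "width": finger opening in m; "grasp_force": force on a finger pad.
Only numpy, scipy, OpenCV 4.12 (cv2) and the standard library are available. Lean on these libraries where they do the work, as an engineer would, in place of code of your own. Each camera call takes 0.05 s, during which the arm holds its last target. There are 200 camera calls.

## Task

Take the welded bracket by its ear, lift it out of the cooling tray, and set it down flat on the open bench, ear up, and let go. Then take it again by its tube and slide it, ear end foremost, under the little inspection hood onto the rocker tray, so that its own weight tips the tray nose-down and it stays there when you let go. Do not drop the bracket, and leave the plain offcut, the can, the hammer and the brush where they are.

Things in the scene. Friction and masses are not known exactly. Their poses are not given: they have to be found in the camera images.
- bracket: welded steel bracket, 0.6-0.9 kg: square tube 160 mm long (its x), 36 wide (y), 36 tall (z), its last 30 mm at +x a solid dark block (centre of mass at x = +31 mm); near that end an upright dark plate, the ear. Origin: centre of the underside. Starts ear up in a pocket of the cooling tray, tube top flush with the tray's top, so only the ear can be gripped
- ear (a point): grip point on the bracket's ear, 19 mm below its top edge: at x = +48, y = 0, z = 62 mm in the bracket's frame, same axes. The ear is 12 mm thick along x, 36 mm wide along y, and rises from z = 36 (the tube's top) to z = 81 mm
- cooling_tray: fixed aluminium block 194 mm (its x) by 124 (y) by 48 tall; origin: centre of the underside. Two open-topped pockets along x, centred at y = +30 and -30 mm, each 164 x 40 mm (2 mm clearance), floor 12 mm above the bench. One holds the bracket, ear end to +x, the other the offcut; which varies
- offcut: plain square tube 160 x 36 x 36 mm without an ear, lying in the other pocket; origin at the centre of its underside, x along the tube. Leave alone
- rocker: fixed blue rocker stand: base plate 260 mm (its x) by 130 mm (y), origin at the centre of its underside. Two cheeks (x within 18 mm, y = 42 to 50 mm either side, top at z = 86 mm) carry the axle, which runs along y at x = 0, z = 75 mm. The tray's nose, under the hood, is at the +x end
- hood (a point): middle of the underside of the hood, a flat roof with a grey camera on top (45 mm), over the tray's nose; at x = +62.5, y = 0, z = 185 mm of the rocker, same axes. The roof spans 45 mm in x (rocker x = 40 to 85 mm), 110 mm in y, 4 mm thick, on side plates at y = 51 to 55 mm either side; open towards -x. Underside 98 mm above the level tray's floor
- tray_mid (a point): top of the rocker tray's floor, above the axle (z = 87 mm when level); x to the nose, z out of the floor; turns with the tray. Floor x = -105 to +88 mm; rails 9 mm high, 60 mm apart; nose lip 14 mm high, inner face at x = +85. Bracket home on the lip: its origin at x = +5; up to 10 mm short of that still tips. Ear end last does not tip
- tray (a joint): angle of the rocker tray about its axle, rad: 0 = level, where the brass counterweight under its tail holds it (also its start); 0.26 = tipped nose-down on its stop. It swings freely, softly damped
- spray_can: standing dark spray can with blue band, 60 mm across, 170 mm tall, origin at the centre of its base; bystander
- chipping_hammer: hammer 240 mm long lying on the bench, handle towards its -x; bystander
- wire_brush: brush 200 mm long lying on the bench, handle towards its -x; bystander
Mind the look-alikes: they are no part of the job. Leave any purple look-alike of the bracket alone.

How it is judged:
By the outcome, as a careful person would: the job done as asked, in the order asked, and still so for the second after the job is handed in, with the robot touching nothing.
It also fails if it takes over 53 s, if anything falls off the work surface, if the arm or the gripper's body presses on something with over 40 N, if the wrist force passes 120 N, or if a joint passes its speed limit or range.

## Working session

There is one attempt and no reset: what is moved stays moved. The work goes in short steps, each a Python script; the robot and the scene stay as the last script left them, time stands still between calls to the robot, and variables do not carry over. Pictures are saved under pics/ and viewed, at most 10 in all, crops included, and the job is handed in when it is done.

```bash
mkdir -p pics; cat > h.py <<'E'
import numpy as np, cv2
from bench import bot
def grab(n):
    d=bot.get_image(n); return d
def cloud(d):
    h,w=d["range_z"].shape
    uv=np.stack(np.meshgrid(np.arange(w),np.arange(h)),-1).reshape(-1,1,2).astype(float)
    n=cv2.undistortPoints(uv,np.array(d["mtx"],float),np.array([d["k1"],0,0,0.])).reshape(-1,2)
    z=d["range_z"].reshape(-1,1)
    c=np.hstack([n*z,z]); X=(c-d["t"])@np.array(d["R"])
    X[z[:,0]==0]=np.nan
    return X.reshape(h,w,3)
E
python3 - <<'E'
from h import *
for n in("side","top"):
    d=grab(n); np.savez(f"{n}0.npz",**d); cv2.imwrite(f"pics/{n}0.png",d["image"][...,::-1]); print(n,d["mtx"],d["k1"],-np.array(d["R"]).T@d["t"])
o=bot.observe(); print(o)
E
```

```text
side [[419.31460733   0.         325.77764864]
 [  0.         419.31460733 198.9751119 ]
 [  0.           0.           1.        ]] -0.05706469700532482 [0.16944282 0.69891916 0.94977598]
top [[398.72369759   0.         322.19603264]
 [  0.         398.72369759 201.21122133]
 [  0.           0.           1.        ]] -0.016928367963950506 [0.35333464 0.07920945 1.2784832 ]
{'time_s': 0.1, 'joint_positions': array([ 1.09750731,  0.61581255, -0.01261734,  1.42474555,  0.00812326,
        1.10335346, -0.04041353]), 'qvel': array([ 2.05738269e-04, -5.80294349e-04,  6.22023075e-06, -4.87781108e-03,
        4.99535885e-04,  6.31569721e-04,  1.88607580e-03]), 'joint_efforts': array([ 1.40021068e-03, -4.70383537e+01,  2.60374127e-01, -1.71571845e+01,
        1.01490205e-02,  5.86836686e-03, -1.57136026e-05]), 'tcp_pos': array([ 0.28054328, -0.58554919,  0.21285818]), 'ee_rot': array([-3.06135896e+00, -6.95600801e-01,  8.61055881e-04]), 'force': array([-0.26535627, -1.00810774, -0.33232765]), 'ft_torque': array([ 0.02597528,  0.0061497 , -0.01836449]), 'grasp_force': 0.0, 'width': 0.08505161554185775}
```

View pics/top0.png

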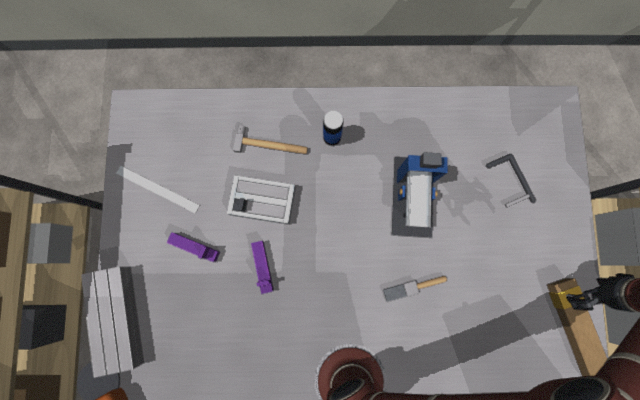

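View pics/side0.png

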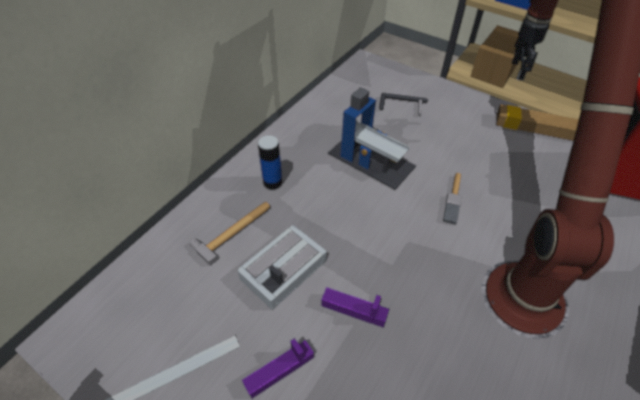

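Top view: cooling tray at about (262,200), with the ear at (240,205) in its lower pocket and pointing left. Rocker at (418,195), hood at the top end (430,165). Purple look-alikes at (193,247) and (262,267). The side view agrees.

```bash
python3 - <<'E'
from h import *
def rect(P,lab):
    r=cv2.minAreaRect((P[:,:2]*1000).astype(np.float32)); b=cv2.boxPoints(r); print(lab,len(P),np.round(r[0],1),np.round(r[1],1),round(r[2],1),b.round().tolist())
for n in("top","side"):
    d=dict(np.load(f"{n}0.npz")); X=cloud(d); P=X.reshape(-1,3); im=d["image"].reshape(-1,3).astype(int)
    T=cloud(dict(np.load("top0.npz"))) 
    if n=="top":
        c=X[200,262]; r=X[200,418]; print("c",c,"r",r, "table",X[300,300])
    def near(q,R): return np.hypot(*(P[:,:2]-q[:2]).T)<R
    m=near(c,.15)
    rect(P[m&(P[:,2]>.042)&(P[:,2]<.054)],n+" traytop")
    rect(P[m&(P[:,2]>.075)&(P[:,2]<.1)],n+" eartop"); print(np.nanmax(P[m][:,2]))
    m=near(r,.2)
    rect(P[m&(P[:,2]>.078)&(P[:,2]<.1)],n+" rtray")
    q=P[m&(P[:,2]>.18)&(P[:,2]<.2)]; rect(q,n+" hood")
    q=P[m&(P[:,2]>.2)]; rect(q,n+" cam"); print(np.nanmax(q[:,2]))
    q=P[m&(P[:,2]>.005)&(P[:,2]<.02)]; 
    rect(q,n+" base"); h=P[m]; print(np.histogram(h[:,2],bins=np.arange(-.005,.25,.01)))
E
python3 - <<'E'
import cv2
a=cv2.imread('pics/top0.png')[140:245,220:450]; cv2.imwrite('pics/crop.png',cv2.resize(a,None,fx=3.4,fy=3.4,interpolation=cv2.INTER_CUBIC))
E
```

```text
c [0.5528079  0.26781057 0.0473667 ] r [ 0.54280987 -0.21130627  0.08443414] table [ 2.42641951e-01  1.51486387e-01 -2.15968711e-04]
top traytop 2221 [515.6 279.2] [195.5 208.5] 80.7 [[397.0, 200.0], [603.0, 166.0], [634.0, 359.0], [429.0, 393.0]]
top eartop 64 [535.  324.8] [13.3 35.5] 82.1 [[516.0, 321.0], [552.0, 316.0], [553.0, 329.0], [518.0, 334.0]]
0.09804937085731363
top rtray 1455 [ 555.9 -213.3] [112.  187.6] 85.1 [[458.0, -261.0], [645.0, -277.0], [654.0, -166.0], [467.0, -150.0]]
top hood 383 [ 630.3 -217.4] [107.6  46.5] 85.4 [[603.0, -269.0], [649.0, -273.0], [658.0, -166.0], [612.0, -162.0]]
top cam 290 [ 633.  -217.9] [48.  35.4] 85.7 [[614.0, -241.0], [649.0, -243.0], [652.0, -195.0], [617.0, -193.0]]
0.23861731109942996
top base 1110 [ 537.7 -210.1] [384.6 368.4] 55.8 [[277.0, -266.0], [582.0, -473.0], [798.0, -154.0], [493.0, 52.0]]
(array([7854, 1103,   19,   22,   27,   27,   34,   26,  421,  985,   82,
         24,   13,   15,   19,   15,   10,   16,   36,  340,   26,   26,
         24,  193,   37]), array([-0.005,  0.005,  0.015,  0.025,  0.035,  0.045,  0.055,
[... 623 characters left out ...]
.0], [657.0, -160.0], [610.0, -157.0]]
side cam 272 [ 631.3 -214.1] [52.3 35.8] 86.4 [[612.0, -239.0], [647.0, -241.0], [651.0, -189.0], [615.0, -187.0]]
0.2365052683633528
side base 1072 [ 552.5 -149.7] [330.1 222.1] 7.5 [[374.0, -61.0], [403.0, -281.0], [731.0, -238.0], [702.0, -18.0]]
(array([5533, 1028,   92,   74,   78,   75,   62,   72,  443,  741,  101,
         69,   58,   68,   57,   58,   49,   46,   51,  211,   51,   52,
         47,  140,   10]), array([-0.005,  0.005,  0.015,  0.025,  0.035,  0.045,  0.055,  0.065,
        0.075,  0.085,  0.095,  0.105,  0.115,  0.125,  0.135,  0.145,
        0.155,  0.165,  0.175,  0.185,  0.195,  0.205,  0.215,  0.225,
        0.235,  0.245]))
```

View pics/crop.png

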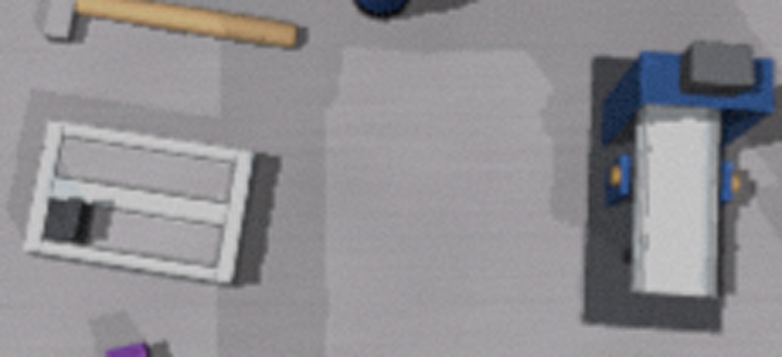

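The top view (crop) shows the ear in the lower pocket near its left end, crop (68,222). The rocker tray is clear, with its nose under the hood at the top. Next I refine the rocker and check IK along the plan.

```bash
cat >> h.py <<'E'
from scipy.spatial.transform import Rotation as Rn
def ori(yaw,tilt=0.,head=None):
    """tool y along yaw; fingers lean by tilt toward heading `head`"""
    y=np.array([np.cos(yaw),np.sin(yaw),0])
    z=np.array([0,0,-1.])
    if tilt: z=np.array([np.sin(tilt)*np.cos(head),np.sin(tilt)*np.sin(head),-np.cos(tilt)])
    return Rn.from_matrix(np.stack([np.cross(y,z),y,z],1)).as_rotvec()
BY=np.radians(81.2); RY=np.radians(-4.4)
EAR=np.array([.5355,.3263,.074])
PL=np.array([.53,.03])   # bracket origin on the bench, yaw RY
def fr(o,yaw,p):
    c,s=np.cos(yaw),np.sin(yaw); p=np.asarray(p,float); o=np.asarray(o,float)
    return np.array([o[0]+c*p[0]-s*p[1],o[1]+s*p[0]+c*p[1],(o[2] if len(o)>2 else 0)+p[2]])
E
python3 - <<'E'
from h import *
for n in("top","side"):
    d=dict(np.load(f"{n}0.npz")); X=cloud(d); P=X.reshape(-1,3); im=d["image"].reshape(-1,3).astype(int)
    L=(P-[.5675,-.2117,0]); c,s=np.cos(RY),np.sin(RY); L=np.c_[c*L[:,0]+s*L[:,1],-s*L[:,0]+c*L[:,1],L[:,2]]
    m=(abs(L[:,0])<.15)&(abs(L[:,1])<.038)&(L[:,2]>.07)&(L[:,2]<.12)
    q=L[m]*1000; print(n,np.percentile(q,[0.5,2,50,98,99.5],0).round(1).tolist())
    for a in range(-110,110,20):
        k=q[(q[:,0]>=a)&(q[:,0]<a+20)]
        if len(k)>5: print(a,k[:,1].min().round(1),k[:,1].max().round(1),np.median(k[:,2]).round(1))
    m=(abs(L[:,0])<.03)&(abs(L[:,1])<.06)&(abs(L[:,1])>.036)&(L[:,2]>.05)&(L[:,2]<.12); q=L[m]*1000;
    print("cheek",np.percentile(q,[1,50,99],0).round(1).tolist())
G=np.array([.567,-.2117])
for nm,p,yaws,t in [("up",[.2805,-.5855,.42],None,0),("ear",EAR,[BY,BY+np.pi],0),("earup",EAR+[0,0,.3],[BY,BY+np.pi],0),
  ("pl",fr(PL,RY,[.048,0,.062]),[RY,RY+np.pi],0),("plup",fr(PL,RY,[.048,0,.2]),[RY,RY+np.pi],0),
  ("tube",fr(PL,RY,[.004,0,.033]),[RY+np.pi/2,RY-np.pi/2],.4),("tubeup",fr(PL,RY,[-.06,0,.2]),[RY+np.pi/2,RY-np.pi/2],.4),
  ("home",fr(G,RY,[.009,0,.12]),[RY+np.pi/2,RY-np.pi/2],.4),("back",fr(G,RY,[-.14,0,.14]),[RY+np.pi/2,RY-np.pi/2],.4),("backup",fr(G,RY,[-.1,0,.32]),[RY+np.pi/2,RY-np.pi/2],.4)]:
    for y in yaws or [0]:
        r=bot.ik(list(p),ori(y,t,RY)) if yaws else bot.ik(p,bot.observe()["ee_rot"])
        print(nm,np.round(y,2),None if r is None else np.round(r,2))
E
```

```text
top [[-103.8, -36.7, 79.7], [-101.8, -35.1, 81.6], [-21.3, -2.7, 86.9], [61.7, 31.8, 97.0], [64.3, 33.1, 98.5]]
-110 -37.2 33.0 87.0
-90 -37.9 31.2 86.6
-70 -37.1 31.9 87.0
-50 -35.8 32.6 87.0
-30 -36.5 33.3 87.0
-10 -34.6 37.4 86.4
10 -35.1 31.6 86.5
30 -36.7 32.1 87.3
50 -36.6 32.2 86.6
cheek [[-18.3, -58.1, 54.7], [-2.2, -39.3, 83.3], [22.7, 53.2, 90.6]]
side [[-105.0, -35.0, 76.1], [-103.6, -32.7, 80.7], [-22.1, -2.8, 86.1], [76.4, 36.0, 95.7], [84.6, 37.3, 97.0]]
-110 -33.4 36.5 86.7
-90 -35.1 37.3 85.9
-70 -35.5 35.7 86.4
-50 -34.2 37.7 86.3
-30 -33.4 37.8 86.4
-10 -32.7 37.5 85.9
10 -35.1 37.0 86.5
30 -33.9 36.9 85.8
50 -34.4 34.7 85.2
70 -35.5 -2.8 86.2
cheek [[-22.2, -54.8, 50.3], [-2.8, 49.6, 79.4], [18.7, 59.4, 88.3]]
up 0 [ 1.09  0.53 -0.    1.01  0.    1.61 -0.03]
ear 1.42 [-0.2   0.83 -0.68  1.63  0.62  0.92  0.3 ]
ear 4.56 [-0.58  0.73  0.    1.64 -0.    0.77 -2.3 ]
earup 1.42 [-0.05  0.68 -1.15  1.18  0.61  1.62  0.36]
earup 4.56 [-0.22  0.55 -0.69  1.19  0.34  1.51 -2.58]
pl -0.08 [ 0.11  0.71 -0.31  1.79  0.32  0.7  -0.46]
pl 3.06 [-0.38  0.74  0.49  1.8  -0.5   0.72 -2.84]
plup -0.08 [ 0.18  0.55 -0.42  1.65  0.25  1.   -0.4 ]
plup 3.06 [ 0.55  0.77 -1.15  1.64  0.73  1.23  2.31]
tube 1.49 [ 0.55  0.96 -1.15  2.26  1.78  0.96 -0.29]
tube -1.65 [-0.01  0.65 -0.2   2.28  2.27  0.27  2.24]
tubeup 1.49 [ 0.67  0.4  -1.15  2.25  1.09  0.62  0.23]
tubeup -1.65 [-0.14  0.22 -0.06  2.27  0.42  0.29 -2.22]
home 1.49 [ 0.75  0.6  -0.56  1.99  0.76  0.3   1.14]
home -1.65 [ 0.43  0.55 -0.07  2.   -0.34  0.23 -0.95]
back 1.49 [ 0.91  0.4  -0.54  2.32  0.54  0.12  1.41]
back -1.65 [ 0.71  0.37 -0.27  2.32 -0.53  0.11 -0.66]
backup 1.49 [ 1.11  0.18 -0.76  1.95  0.01  0.68  1.87]
backup -1.65 [ 0.63  0.13 -0.19  1.96 -0.18  0.69 -1.08]
```

```bash
python3 - <<'E'
from h import *
s=lambda: print({k:np.round(v,3).tolist() for k,v in bot.observe().items() if k in("time_s","tcp_pos","force","width","grasp_force","joint_positions")})
o=bot.observe(); 
bot.movep([.2805,-.5855,.40],o["ee_rot"]); s()
E_=ori(BY)
bot.movep(list(EAR+[0,0,.3]),E_); s()
bot.movep(list(EAR+[0,0,.07]),E_); s()
print(bot.move_straight(list(EAR),v=.1,stop_force=8)); s()
d=grab("top"); np.savez("t1.npz",**d)
e=grab("side"); np.savez("s1.npz",**e)
a=[cv2.resize(d["image"][150:250,200:320],(390,325)),cv2.resize(e["image"][200:320,220:364],(390,325))]
cv2.imwrite("pics/ear.png",np.hstack(a)[...,::-1])
E
```

```text
{'time_s': 0.867, 'joint_positions': [1.093, 0.529, -0.005, 1.065, 0.002, 1.552, -0.035], 'tcp_pos': [0.28, -0.585, 0.398], 'force': [0.097, -0.939, -0.594], 'grasp_force': 0.0, 'width': 0.085}
{'time_s': 4.175, 'joint_positions': [-0.074, 0.653, -1.065, 1.185, 0.561, 1.597, 0.395], 'tcp_pos': [0.536, 0.325, 0.374], 'force': [-0.597, 0.626, 0.274], 'grasp_force': 0.0, 'width': 0.086}
{'time_s': 5.092, 'joint_positions': [-0.074, 0.824, -0.955, 1.559, 0.721, 1.139, 0.228], 'tcp_pos': [0.536, 0.327, 0.146], 'force': [-0.231, -0.377, 0.529], 'grasp_force': 0.0, 'width': 0.085}
False
{'time_s': 5.942, 'joint_positions': [-0.098, 0.901, -0.897, 1.623, 0.801, 1.022, 0.166], 'tcp_pos': [0.536, 0.327, 0.075], 'force': [0.445, 0.271, -0.852], 'grasp_force': 0.0, 'width': 0.085}
```

View pics/ear.png

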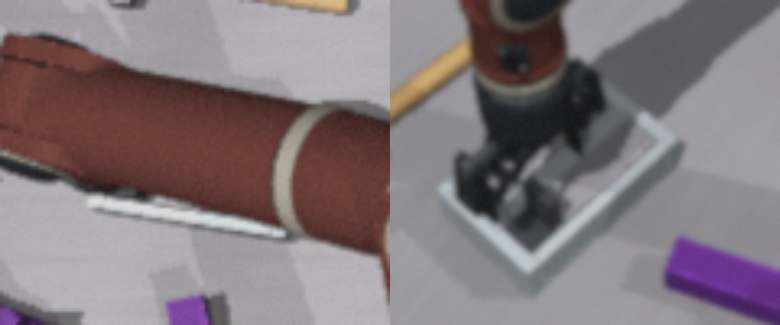

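The side crop shows the fingers straddling the ear along the bracket's length, with the ear at about (540,190). I'll close on it and check the width.

```bash
python3 - <<'E'
from h import *
s=lambda: print({k:np.round(v,3).tolist() for k,v in bot.observe().items() if k in("time_s","tcp_pos","force","ft_torque","width","grasp_force")})
bot.move_gripper(0.0); s()
w=bot.observe()["width"]
if .009<w<.016:
    bot.move_straight(list(EAR+[0,0,.02]),v=.06); s()
    bot.move_straight(list(EAR+[0,0,.13]),v=.15); s()
    e=grab("side"); cv2.imwrite("pics/lift.png",cv2.resize(e["image"][120:320,200:440],(720,600))[...,::-1])
E
```

```text
{'time_s': 6.758, 'tcp_pos': [0.536, 0.326, 0.074], 'force': [-0.517, 0.322, 1.866], 'ft_torque': [-0.172, 0.076, -0.038], 'grasp_force': 58.704, 'width': 0.008}
```

```bash
python3 - <<'E'
from h import *
s=lambda: print({k:np.round(v,4).tolist() for k,v in bot.observe().items() if k in("time_s","tcp_pos","force","ft_torque","width","grasp_force")})
s()
bot.move_straight(list(EAR+[0,0,.02]),v=.05,stop_force=25); bot.sleep(.2); s()
e=grab("side"); cv2.imwrite("pics/lift.png",cv2.resize(e["image"][160:320,220:412],(720,600))[...,::-1])
E
```

```text
{'time_s': 6.7583, 'tcp_pos': [0.5355, 0.3263, 0.0743], 'force': [-0.5173, 0.3218, 1.866], 'ft_torque': [-0.1722, 0.0762, -0.0379], 'grasp_force': 58.7044, 'width': 0.0078}
{'time_s': 7.5083, 'tcp_pos': [0.5353, 0.3258, 0.0936], 'force': [-0.4343, -0.5111, -8.1632], 'ft_torque': [-0.1072, 0.0278, -0.0568], 'grasp_force': 58.8218, 'width': 0.008}
```

View pics/lift.png

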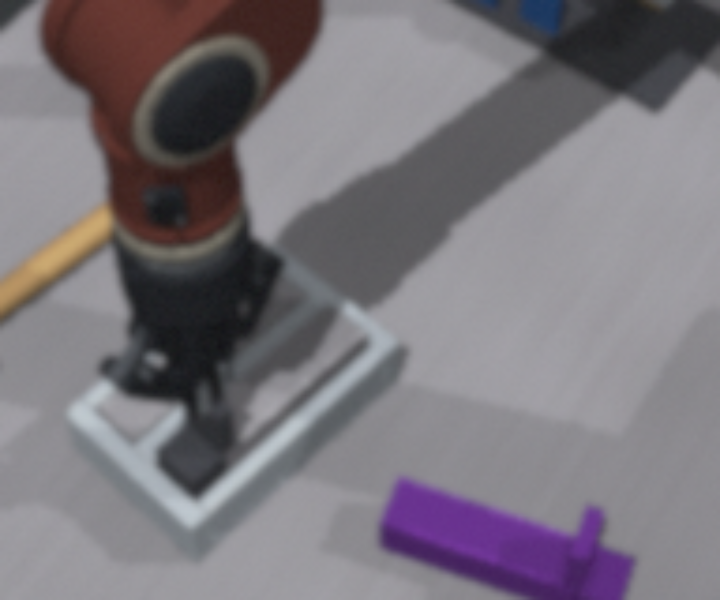

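The lift image shows the bracket rising level from the pocket, block end at (195,455), and the force reads about 8 N. Continuing to the bench.

```bash
python3 - <<'E'
from h import *
s=lambda: print({k:np.round(v,4).tolist() for k,v in bot.observe().items() if k in("time_s","tcp_pos","force","ft_torque","width","grasp_force")})
bot.move_straight(list(EAR+[0,0,.21]),v=.15); s()
g=lambda z: list(fr(PL,RY,[.048,0,z]))
bot.movep(g(.26),ori(RY)); s()
bot.move_straight(g(.085),v=.12); bot.sleep(.2); s()
print(bot.move_straight(g(.056),v=.03,stop_force=4)); s()
e=grab("side"); np.savez("s2.npz",**e); cv2.imwrite("pics/place.png",cv2.resize(e["image"][100:300,240:480],(720,600))[...,::-1])
E
```

```text
{'time_s': 8.975, 'tcp_pos': [0.5352, 0.3257, 0.2828], 'force': [-0.5025, -0.1062, -8.9489], 'ft_torque': [0.1092, -0.0041, -0.0015], 'grasp_force': 58.8994, 'width': 0.008}
{'time_s': 10.1417, 'tcp_pos': [0.5777, 0.0294, 0.2603], 'force': [-0.3244, 0.193, -8.5278], 'ft_torque': [0.1582, -0.1246, -0.0229], 'grasp_force': 60.2241, 'width': 0.008}
{'time_s': 11.95, 'tcp_pos': [0.5781, 0.0263, 0.0855], 'force': [-0.0945, 0.8761, -8.184], 'ft_torque': [0.0305, -0.0897, -0.0419], 'grasp_force': 60.2798, 'width': 0.0076}
True
{'time_s': 12.6833, 'tcp_pos': [0.5782, 0.0263, 0.0621], 'force': [-0.6242, -0.6355, 6.3932], 'ft_torque': [-0.0164, 0.0214, 0.0222], 'grasp_force': 64.6474, 'width': 0.0075}
```

View pics/place.png

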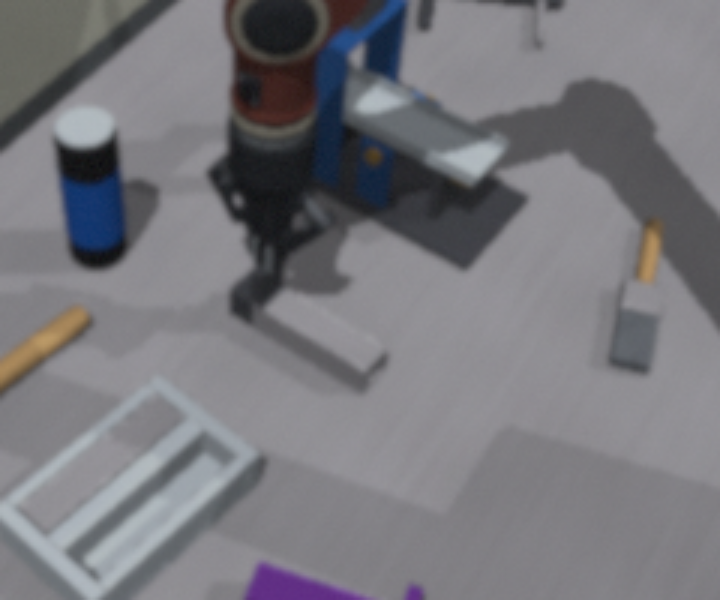

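The bracket is flat on the bench, ear end at (255,290), tail at (370,370); contact came at z = 62 mm. Releasing, backing off and measuring it.

```bash
python3 - <<'E'
from h import *
s=lambda: print({k:np.round(v,4).tolist() for k,v in bot.observe().items() if k in("time_s","tcp_pos","force","width","grasp_force")})
g=lambda z: list(fr(PL,RY,[.048,0,z]))
bot.move_gripper(.06); s()
bot.move_straight(g(.19),v=.2)
bot.move_gripper(.085)
T=.38; r=ori(RY-np.pi/2,T,RY); a=np.array([np.sin(T)*np.cos(RY),np.sin(T)*np.sin(RY),-np.cos(T)])
bot.movep(list(fr(PL,RY,[.004,0,.034])-.14*a),r); s(); print(np.round(bot.observe()["joint_positions"],2))
for n in("side","top"):
    d=grab(n); np.savez(n+"3.npz",**d); X=cloud(d).reshape(-1,3)
    L=X-[*PL,0]; c,q=np.cos(RY),np.sin(RY); L=np.c_[c*L[:,0]+q*L[:,1],-q*L[:,0]+c*L[:,1],L[:,2]]*1000
    m=(abs(L[:,0])<95)&(abs(L[:,1])<40)
    k=L[m&(L[:,2]>31)&(L[:,2]<41)]; rr=cv2.minAreaRect(k[:,:2].astype(np.float32)); print(n,"tube",len(k),rr,np.median(k[:,2]))
    k=L[m&(L[:,2]>60)&(L[:,2]<88)]
    if len(k)>5: print("ear",cv2.minAreaRect(k[:,:2].astype(np.float32)),k[:,2].max())
cv2.imwrite("pics/b.png",np.vstack([cv2.resize(np.load(n+"3.npz")["image"][v:v+120,u:u+260],(650,300)) for n,v,u in(("side",150,240),("top",130,220))])[...,::-1])
E
```

```text
{'time_s': 13.2833, 'tcp_pos': [0.5756, 0.0251, 0.0596], 'force': [0.8491, 0.1545, -0.544], 'grasp_force': 0.0, 'width': 0.0603}
{'time_s': 15.8667, 'tcp_pos': [0.483, 0.034, 0.1643], 'force': [-0.1459, -0.0171, -0.4135], 'grasp_force': 0.0, 'width': 0.0851}
[-0.23  0.31  0.07  2.27  0.36  0.2  -2.15]
side tube 531 ((1.0523223876953125, 1.8527374267578125), (39.843109130859375, 159.33216857910156), 89.44052124023438) 36.10137628294043
ear ((48.58502197265625, 2.097332000732422), (37.26597213745117, 13.640728950500488), 86.4380111694336) 84.19617647985332
top tube 326 ((19.164966583251953, -1.3698902130126953), (36.3109016418457, 122.80480194091797), 89.67787170410156) 35.74206908580236
ear ((47.32933807373047, -0.2623710632324219), (11.811014175415039, 33.78019714355469), 2.7787880897521973) 84.1811357022159
```

View pics/b.png

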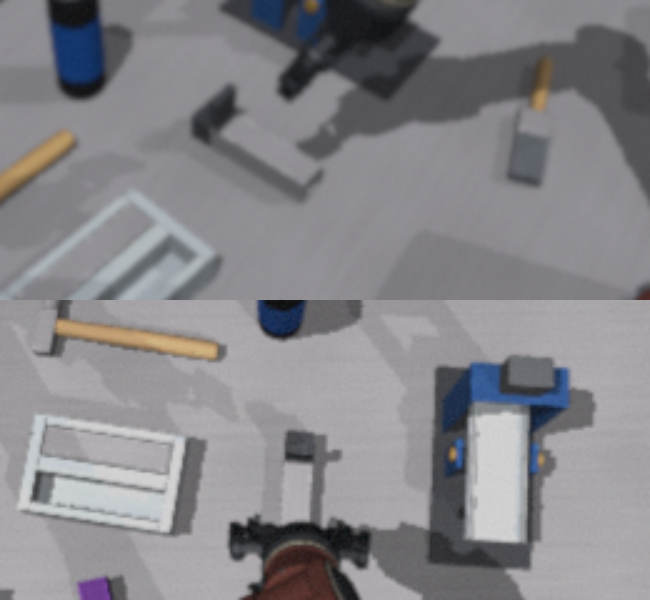

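The bracket stands flat with its ear up, ear end at (300,445) in the lower crop, within 1 mm of the planned pose. Gripping the tube with the tool leaning away from the hood.

```bash
cat >> h.py <<'E'
T=.38; TR=ori(RY-np.pi/2,T,RY)
RO=np.array([.5675,-.2117,0])
GX,GZ=.004,.034
def st(): print({k:np.round(v,4).tolist() for k,v in bot.observe().items() if k in("time_s","tcp_pos","force","ft_torque","width","grasp_force")})
def inframe(X,o,yaw):
    L=X.reshape(-1,3)-np.array([o[0],o[1],0]); c,q=np.cos(yaw),np.sin(yaw)
    return np.c_[c*L[:,0]+q*L[:,1],-q*L[:,0]+c*L[:,1],L[:,2]]
E
python3 - <<'E'
from h import *
print(bot.move_straight(list(fr(PL,RY,[GX,0,GZ])),v=.12,stop_force=8)); st()
bot.move_gripper(.02); st()
bot.move_straight(list(fr(PL,RY,[GX,0,GZ+.012])),v=.03); bot.sleep(.2); st()
bot.move_straight(list(fr(PL,RY,[GX,0,GZ+.16])),v=.15); st()
Q=fr(RO,RY,[-.06+GX,0,GZ+.16])
try: bot.move_straight(list(Q),v=.2)
except bot.IKError as e: print("IK",e)
st(); print(np.round(bot.observe()["joint_positions"],2))
for n in("side","top"):
    d=grab(n); np.savez(n+"4.npz",**d); L=inframe(cloud(d),RO,RY)*1000
    cv2.imwrite(f"pics/{n}4.png",d["image"][...,::-1])
a=np.load("side4.npz")["image"][40:240,270:470]; b=np.load("top4.npz")["image"][120:270,340:490]
cv2.imwrite("pics/c.png",np.hstack([cv2.resize(a,(400,400)),cv2.resize(b,(400,400))])[...,::-1])
E
```

```text
Traceback (most recent call last):
bench.IKError: the arm cannot follow that straight line within its joint ranges
```

```bash
python3 - <<'E'
from h import *
for T in(.2,.25,.3):
  for y in (-1,1):
    r=ori(RY+y*np.pi/2,T,RY)
    for nm,p in [("tube",fr(PL,RY,[-.004,0,.033])),("up",fr(PL,RY,[-.004,0,.19])),("mid",(fr(PL,RY,[-.004,0,.19])+fr(RO,RY,[-.064,0,.19]))/2),("in0",fr(RO,RY,[-.064,0,.19])),("in1",fr(RO,RY,[-.064,0,.125])),("home",fr(RO,RY,[-.001,0,.12]))]:
        q=bot.ik(list(p),r); print(T,y,nm,None if q is None else np.round(q,2))
E
```

```text
0.2 -1 tube [-0.11  0.64 -0.02  2.13  0.3   0.18 -2.07]
0.2 -1 up [ 0.09  0.38 -0.29  1.98  0.27  0.62 -2.03]
0.2 -1 mid [ 0.43  0.39 -0.4   1.99  0.26  0.61 -1.78]
0.2 -1 in0 [ 0.69  0.43 -0.42  1.92  0.21  0.64 -1.49]
0.2 -1 in1 [ 0.63  0.51 -0.36  2.    0.27  0.47 -1.54]
0.2 -1 home [ 0.57  0.59 -0.33  1.84  0.27  0.55 -1.56]
0.2 1 tube [ 0.56  0.95 -1.15  2.11  1.41  0.92  0.06]
0.2 1 up [ 0.62  0.6  -1.15  1.96  0.86  0.9   0.54]
0.2 1 mid [ 0.88  0.59 -1.15  1.97  0.81  0.85  0.82]
0.2 1 in0 [ 1.11  0.64 -1.15  1.91  0.78  0.87  1.1 ]
0.2 1 in1 [ 1.09  0.77 -1.15  1.99  1.01  0.83  0.9 ]
0.2 1 home [ 1.    0.85 -1.15  1.83  1.03  0.92  0.92]
0.25 -1 tube [-0.15  0.64  0.03  2.18  0.35  0.09 -2.12]
0.25 -1 up [ 0.04  0.36 -0.23  2.02  0.27  0.54 -2.03]
0.25 -1 mid [ 0.42  0.37 -0.38  2.03  0.26  0.53 -1.78]
0.25 -1 in0 [ 0.71  0.41 -0.43  1.96  0.2   0.57 -1.47]
0.25 -1 in1 [ 0.65  0.5  -0.36  2.04  0.27  0.39 -1.54]
0.25 -1 home [ 0.58  0.58 -0.33  1.89  0.27  0.47 -1.56]
0.25 1 tube [ 0.56  0.95 -1.15  2.16  1.5   0.91 -0.03]
0.25 1 up [ 0.63  0.58 -1.15  2.01  0.92  0.85  0.4
[... 179 characters left out ...]
 [ 1.02  0.84 -1.15  1.88  1.08  0.86  0.88]
0.3 -1 tube [-0.18  0.64  0.06  2.22  1.88  0.03  2.63]
0.3 -1 up [-0.02  0.34 -0.16  2.07  0.28  0.46 -2.04]
0.3 -1 mid [ 0.4   0.35 -0.35  2.07  0.26  0.45 -1.77]
0.3 -1 in0 [ 0.73  0.4  -0.44  2.01  0.19  0.49 -1.46]
0.3 -1 in1 [ 0.67  0.49 -0.37  2.08  0.29  0.31 -1.54]
0.3 -1 home [ 0.59  0.57 -0.34  1.93  0.28  0.38 -1.56]
0.3 1 tube [-0.12  0.63 -0.02  2.22  1.64  0.08 -0.28]
0.3 1 up [ 0.63  0.56 -1.15  2.05  0.98  0.8   0.41]
0.3 1 mid [ 0.92  0.56 -1.15  2.06  0.92  0.72  0.72]
0.3 1 in0 [ 1.16  0.6  -1.15  1.99  0.85  0.72  1.05]
0.3 1 in1 [ 1.13  0.74 -1.15  2.07  1.14  0.7   0.79]
0.3 1 home [ 1.04  0.83 -1.15  1.92  1.14  0.8   0.82]
```

```bash
cat >> h.py <<'E'
T=.25; TR=ori(RY+np.pi/2,T,RY); GX,GZ=.0,.033
E
python3 - <<'E'
from h import *
bot.movep(list(fr(PL,RY,[GX,0,GZ+.14])),TR); st()
print(bot.move_straight(list(fr(PL,RY,[GX,0,GZ])),v=.12,stop_force=8)); st()
bot.move_gripper(.02); st()
bot.move_straight(list(fr(PL,RY,[GX,0,GZ+.012])),v=.04); bot.sleep(.1); st()
bot.move_straight(list(fr(PL,RY,[GX,0,GZ+.16])),v=.15); st()
Q=fr(RO,RY,[-.06+GX,0,GZ+.16])
try: bot.move_straight(list(Q),v=.2)
except bot.IKError as e: print("IK",e)
st(); print(np.round(bot.observe()["joint_positions"],2))
for n in("side","top"):
    d=grab(n); np.savez(n+"4.npz",**d)
a=np.load("side4.npz")["image"][40:240,270:470]; b=np.load("top4.npz")["image"][120:270,340:490]
cv2.imwrite("pics/c.png",np.hstack([cv2.resize(a,(400,400)),cv2.resize(b,(400,400))])[...,::-1])
E
```

```text
{'time_s': 18.1667, 'tcp_pos': [0.5298, 0.03, 0.1728], 'force': [0.4096, 0.021, 0.33], 'ft_torque': [0.0706, 0.2884, -0.0316], 'grasp_force': 0.0, 'width': 0.0855}
False
{'time_s': 19.4833, 'tcp_pos': [0.5303, 0.0302, 0.0334], 'force': [-0.4626, -0.2797, 0.3512], 'ft_torque': [0.0473, 0.2666, -0.0135], 'grasp_force': 0.0, 'width': 0.0847}
{'time_s': 20.1167, 'tcp_pos': [0.53, 0.03, 0.033], 'force': [-0.3764, -0.0276, -0.9076], 'ft_torque': [0.0866, 0.309, 0.0336], 'grasp_force': 0.0, 'width': 0.0198}
{'time_s': 20.6667, 'tcp_pos': [0.53, 0.0299, 0.045], 'force': [-0.1018, -0.3154, 0.0282], 'ft_torque': [0.0446, 0.2499, -0.0053], 'grasp_force': 0.0, 'width': 0.0201}
{'time_s': 21.8, 'tcp_pos': [0.5293, 0.0296, 0.192], 'force': [0.5453, 0.2457, 0.2388], 'ft_torque': [0.0279, 0.263, -0.0102], 'grasp_force': 0.0, 'width': 0.0198}
{'time_s': 23.1417, 'tcp_pos': [0.5078, -0.2056, 0.1932], 'force': [0.5024, -0.506, 0.5066], 'ft_torque': [0.0502, 0.2694, 0.0094], 'grasp_force': 0.0, 'width': 0.02}
[ 1.17  0.68 -1.26  1.94  0.89  0.87  1.01]
```

View pics/c.png

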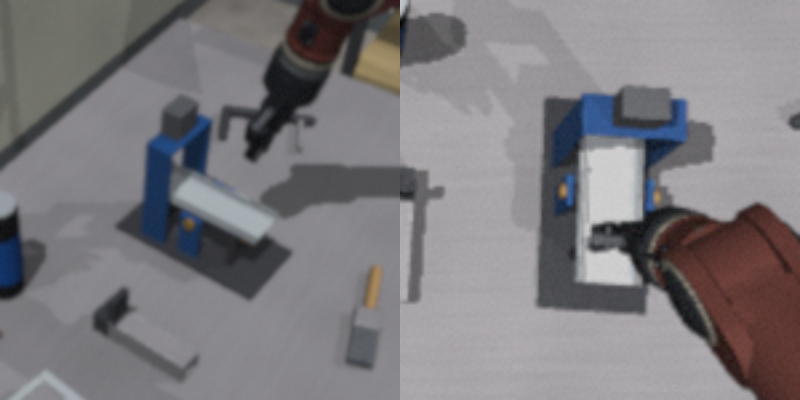

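The side view shows the bracket still on the bench at crop (150,335), and the fingers closed on nothing. I'll measure both from these pictures before retrying.

```bash
python3 - <<'E'
from h import *
o=bot.observe(); print(o["tcp_pos"],Rn.from_rotvec(o["ee_rot"]).as_matrix().round(3).tolist()); print(Rn.from_rotvec(TR).as_matrix().round(3).tolist())
for n in("side","top"):
    d=dict(np.load(n+"4.npz")); X=cloud(d); L=inframe(X,PL,RY)*1000
    m=(abs(L[:,0])<130)&(abs(L[:,1])<75)
    for a,b in((31,41),(60,90)):
        k=L[m&(L[:,2]>a)&(L[:,2]<b)]
        if len(k)>5: print(n,a,len(k),cv2.minAreaRect(k[:,:2].astype(np.float32)))
    t=o["tcp_pos"]; P=X.reshape(-1,3); k=P[(np.linalg.norm(P-t,axis=1)<.06)&(P[:,2]>.12)]
    lo=k[k[:,2]<np.percentile(k[:,2],15)]; print(n,len(k),"lowest pts",lo.mean(0).round(4),k.min(0).round(3),k.max(0).round(3))
E
```

```text
[ 0.50792662 -0.20564319  0.19328145] [[-0.966, 0.074, 0.247], [0.072, 0.997, -0.018], [-0.248, -0.0, -0.969]]
[[-0.966, 0.077, 0.247], [0.074, 0.997, -0.019], [-0.247, 0.0, -0.969]]
side 31 539 ((0.9663925170898438, 1.4512958526611328), (40.941253662109375, 161.46031188964844), 88.62969970703125)
side 60 92 ((49.03852462768555, 2.709103584289551), (36.492393493652344, 13.995099067687988), 89.53472900390625)
side 79 lowest pts [ 0.4989 -0.1932  0.2119] [ 0.483 -0.218  0.208] [ 0.514 -0.179  0.243]
top 31 487 ((0.571868896484375, -1.4104118347167969), (36.296661376953125, 160.19403076171875), 89.65033721923828)
top 60 57 ((47.35396194458008, -0.2378520965576172), (11.652487754821777, 33.90494155883789), 2.2805776596069336)
top 6 lowest pts [ 0.511  -0.1897  0.2154] [ 0.504 -0.192  0.215] [ 0.513 -0.183  0.245]
```

```bash
python3 - <<'E'
from h import *
o=bot.observe(); M=Rn.from_rotvec(o["ee_rot"]).as_matrix(); t=o["tcp_pos"]
d=dict(np.load("side4.npz")); g=d["image"].mean(2)
K=np.array(d["mtx"]);
def proj(P): return cv2.projectPoints(P.reshape(-1,1,3),cv2.Rodrigues(d["R"])[0],d["t"],K,np.array([d["k1"],0,0,0.]))[0].reshape(-1,2)
X=cloud(d)
for yo in(-.02,-.01,0,.01,.02):
    S=np.arange(-.07,.035,.007); p=proj(np.array([t+s*M[:,2]+yo*M[:,1] for s in S])); 
    print(yo,[(round(s*1000),int(g[int(round(v)),int(round(u))])) for s,(u,v) in zip(S,p)])
# close-range cloud in the tool frame
for n in("side","top"):
    dd=dict(np.load(n+"4.npz")); P=(cloud(dd).reshape(-1,3)-t)@M*1000
    k=P[(abs(P[:,0])<45)&(abs(P[:,1])<60)&(P[:,2]>-70)&(P[:,2]<40)]
    for a in range(-70,40,10):
        q=k[(k[:,2]>=a)&(k[:,2]<a+10)]
        if len(q): print(n,a,len(q),q.min(0).round()[:2],q.max(0).round()[:2])
p=proj(t[None])[0].astype(int); print(p)
c=d["image"][p[1]-40:p[1]+30,p[0]-45:p[0]+45].copy(); c=cv2.resize(c,None,fx=8,fy=8,interpolation=cv2.INTER_CUBIC)
q=proj(np.array([t,t+.019*M[:,2]]))
for u,v in q: cv2.circle(c,(int((u-p[0]+45+.5)*8),int((v-p[1]+40+.5)*8)),5,(255,0,0),-1)
cv2.imwrite("pics/f.png",c[...,::-1])
E
```

```text
-0.02 [(-70, 21), (-63, 19), (-56, 23), (-49, 24), (-42, 20), (-35, 25), (-28, 26), (-21, 24), (-14, 37), (-7, 46), (0, 52), (7, 77), (14, 75), (21, 123), (28, 132), (35, 132)]
-0.01 [(-70, 22), (-63, 25), (-56, 25), (-49, 26), (-42, 20), (-35, 22), (-28, 20), (-21, 35), (-14, 42), (-7, 35), (0, 55), (7, 71), (14, 127), (21, 133), (28, 133), (35, 132)]
0 [(-70, 23), (-63, 35), (-56, 24), (-49, 16), (-42, 21), (-35, 16), (-28, 22), (-21, 31), (-14, 35), (-7, 46), (0, 110), (7, 129), (14, 131), (21, 132), (28, 132), (35, 133)]
0.01 [(-70, 37), (-63, 27), (-56, 19), (-49, 12), (-42, 21), (-35, 19), (-28, 21), (-21, 28), (-14, 49), (-7, 120), (0, 133), (7, 132), (14, 132), (21, 133), (28, 133), (35, 135)]
0.02 [(-70, 24), (-63, 16), (-56, 17), (-49, 20), (-42, 24), (-35, 19), (-28, 19), (-21, 69), (-14, 129), (-7, 134), (0, 134), (7, 131), (14, 133), (21, 135), (28, 135), (35, 135)]
side -70 28 [-11. -36.] [14. 46.]
side -60 5 [ 11. -16.] [13. 18.]
side -50 22 [ -6. -13.] [11. 26.]
side -40 28 [-10. -13.] [11. 26.]
side -30 22 [-10. -13.] [12. 25.]
side -20 5 [-10.  15.] [ 8. 19.]
top -70 3 [-14.  18.] [-6. 27.]
top -60 1 [-7. 20.] [-7. 20.]
top -50 1 [-7. 22.] [-7. 22.]
top -40 1 [-11.  14.] [-11.  14.]
top -30 3 [-11.  15.] [-7. 16.]
[394 120]
```

View pics/f.png

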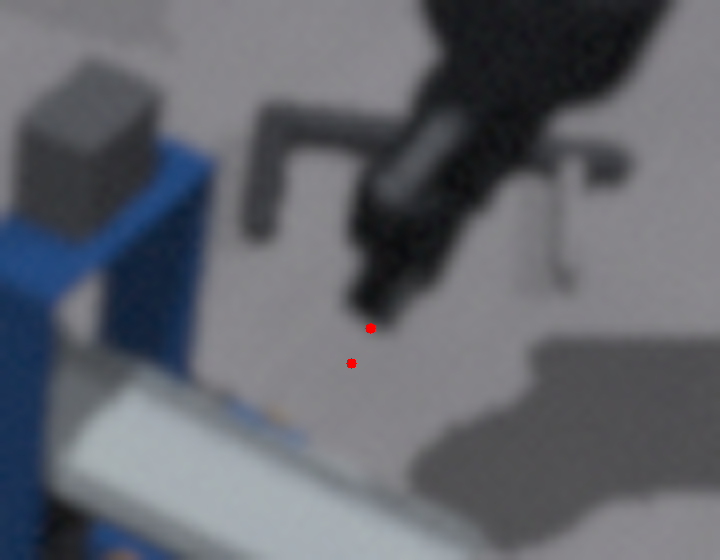

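The close crop shows the near fingertip ending at (370,315), behind the projected TCP dot at (370,328). I'll check the finger extent in the earlier clouds too.

```bash
python3 - <<'E'
from h import *
TB=.38
cases=[("s1",EAR+[.0005,.0007,.001],ori(BY)),("s2",np.array([.5782,.0263,.0621]),ori(RY)),("side3",np.array([.483,.034,.1643]),ori(RY-np.pi/2,TB,RY)),("side4",bot.observe()["tcp_pos"],TR)]
for n,t,r in cases:
    M=Rn.from_rotvec(r).as_matrix(); dd=dict(np.load(n+".npz")); P=(cloud(dd).reshape(-1,3)-t)@M*1000
    k=P[(abs(P[:,0])<45)&(abs(P[:,1])<62)&(P[:,2]>-80)&(P[:,2]<40)]
    for a in range(-80,40,8):
        q=k[(k[:,2]>=a)&(k[:,2]<a+8)]
        if len(q): print(n,a,len(q),"x",q[:,0].min().round(),q[:,0].max().round(),"y",np.histogram(q[:,1],[-62,-45,-30,-18,-7,7,18,30,45,62])[0])
E
```

```text
s1 -80 33 x -9.0 13.0 y [12  3  0  0  0  0  0  2 16]
s1 -72 12 x 6.0 10.0 y [3 4 0 0 0 0 0 0 5]
s1 -64 18 x 1.0 10.0 y [2 6 0 0 0 0 0 1 9]
s1 -56 34 x -7.0 11.0 y [ 5 12  0  0  0  0  0  1 16]
s1 -48 29 x -11.0 11.0 y [ 4 13  0  0  0  0  0  0 12]
s1 -40 23 x -12.0 11.0 y [ 3 14  0  0  0  0  0  1  5]
s1 -32 1 x 2.0 2.0 y [0 1 0 0 0 0 0 0 0]
s1 -24 69 x -18.0 19.0 y [ 0  0  0  0 68  1  0  0  0]
s1 -16 26 x -16.0 18.0 y [ 0  0  0  0 24  2  0  0  0]
s1 -8 19 x -16.0 18.0 y [ 0  0  0  0 19  0  0  0  0]
s1 0 22 x -16.0 18.0 y [ 0  0  0  0 21  1  0  0  0]
s1 8 22 x -17.0 18.0 y [ 0  0  0  0 22  0  0  0  0]
s1 16 59 x -35.0 27.0 y [ 9  4  4  2 24 13  1  1  1]
s1 24 968 x -45.0 34.0 y [173 151 110  44  74 114  98 147  57]
s1 32 115 x -43.0 33.0 y [13 12  6  8  8  6 11 20 31]
s2 -80 59 x -11.0 15.0 y [ 0  7 13 12  0  6  7 13  1]
s2 -72 56 x -10.0 15.0 y [ 0  3 10 13  4 15  7  4  0]
s2 -64 23 x 1.0 15.0 y [ 0  0  0 10  4  9  0  0  0]
s2 -56 22 x -5.0 12.0 y [ 0  0  0  5 11  6  0  0  0]
s2 -48 23 x 1.0 13.0 y [ 0  0  0 11  8  4  0  0  0]
s2 -40 24 x -7.0 13.0 y [ 0  0  0 12  7  5  0  0  0]
s2 -32
[... 459 characters left out ...]
ide3 -80 1 x -11.0 -11.0 y [1 0 0 0 0 0 0 0 0]
side3 -56 8 x -5.0 7.0 y [8 0 0 0 0 0 0 0 0]
side3 -48 18 x -10.0 11.0 y [18  0  0  0  0  0  0  0  0]
side3 -40 4 x -9.0 10.0 y [4 0 0 0 0 0 0 0 0]
side3 -32 3 x -7.0 12.0 y [3 0 0 0 0 0 0 0 0]
side4 -80 14 x -11.0 14.0 y [1 0 0 1 0 0 5 2 5]
side4 -72 29 x -11.0 14.0 y [ 0  1  1  2  0  0  5 19  1]
side4 -64 8 x 2.0 14.0 y [0 0 0 3 0 2 1 2 0]
side4 -56 4 x 10.0 12.0 y [0 0 0 2 0 2 0 0 0]
side4 -48 20 x -6.0 12.0 y [ 0  0  0  5  0  2 13  0  0]
side4 -40 19 x -10.0 11.0 y [ 0  0  0  3  0  3 13  0  0]
side4 -32 25 x -10.0 12.0 y [ 0  0  0  4  3  6 12  0  0]
side4 -24 10 x -10.0 10.0 y [0 0 0 0 1 3 6 0 0]
side4 -16 1 x -3.0 -3.0 y [0 0 0 0 0 1 0 0 0]
```

The clouds confirm that the real fingertips sit about 35 mm farther back than stated, so the reported TCP lies that far ahead of the true grasp point. I'll correct for this and regrip the tube.

```bash
cat >> h.py <<'E'
D=.035; AX=np.array([np.sin(T)*np.cos(RY),np.sin(T)*np.sin(RY),-np.cos(T)])
def B(o,x,z): return list(fr(o,RY,[x+GX,0,z+GZ])+D*AX)   # TCP for bracket origin at x, underside z
E
python3 - <<'E'
from h import *
print([bot.ik(B(*a),TR) is not None for a in((PL,0,0),(PL,0,.13),(RO,-.06,.15),(RO,-.06,.095),(RO,.002,.087))])
bot.move_gripper(.085)
bot.movep(B(PL,0,.09),TR); st()
print(bot.move_straight(B(PL,0,0),v=.1,stop_force=6)); st()
bot.move_gripper(.0); st()
E
```

```text
[True, True, True, True, True]
{'time_s': 24.9083, 'tcp_pos': [0.539, 0.0279, 0.0892], 'force': [0.3461, 0.0752, -0.2851], 'ft_torque': [0.0434, 0.2548, -0.0146], 'grasp_force': 0.0, 'width': 0.085}
False
{'time_s': 25.9583, 'tcp_pos': [0.539, 0.0291, -0.0005], 'force': [0.4542, -0.8002, 0.3552], 'ft_torque': [0.0509, 0.2269, -0.0415], 'grasp_force': 0.0, 'width': 0.0854}
{'time_s': 26.475, 'tcp_pos': [0.5387, 0.0296, -0.0004], 'force': [-1.6077, -0.6411, 6.0803], 'ft_torque': [-0.0464, 0.3294, -0.0654], 'grasp_force': 62.1552, 'width': 0.0349}
```

```bash
cat >> h.py <<'E'
def look(tag):
    """bracket tilt while held: top-of-tube points in the bracket's vertical plane"""
    d=grab("side"); np.savez(tag+".npz",**d); return d
E
python3 - <<'E'
from h import *
bot.move_straight(B(PL,0,.012),v=.04); bot.sleep(.1); st()
bot.move_straight(B(PL,0,.15),v=.2); st()
bot.move_straight(B(RO,-.06,.15),v=.2); bot.sleep(.1); st()
d=look("s5"); X=cloud(d); o=bot.observe()["tcp_pos"]-D*AX
c0=fr(RO,RY,[-.06,0,0]); L=inframe(X,c0,RY)*1000
k=L[(abs(L[:,0])<85)&(abs(L[:,1])<30)&(L[:,2]>100)&(L[:,2]<250)]
for a in range(-85,85,10):
    q=k[(k[:,0]>=a)&(k[:,0]<a+10)]
    if len(q): print(a,len(q),"y",q[:,1].min().round(),q[:,1].max().round(),"z",np.percentile(q[:,2],[0,25,50,75,100]).round())
dt=grab("top"); np.savez("t5.npz",**dt); L=inframe(cloud(dt),c0,RY)*1000
k=L[(abs(L[:,0])<95)&(abs(L[:,1])<30)&(L[:,2]>100)&(L[:,2]<250)]; 
for a in range(-95,95,15):
    q=k[(k[:,0]>=a)&(k[:,0]<a+15)]
    if len(q): print("top",a,len(q),"y",q[:,1].min().round(),q[:,1].max().round(),"z",np.percentile(q[:,2],[0,50,100]).round())
cv2.imwrite("pics/g.png",np.hstack([cv2.resize(d["image"][60:220,290:450],(400,400)),cv2.resize(dt["image"][130:270,350:490],(400,400))])[...,::-1])
E
```

```text
{'time_s': 27.025, 'tcp_pos': [0.5379, 0.0289, 0.0103], 'force': [-0.4392, 0.422, -8.6338], 'ft_torque': [0.0972, 1.0336, 0.0193], 'grasp_force': 60.5715, 'width': 0.035}
{'time_s': 27.8667, 'tcp_pos': [0.537, 0.0283, 0.1475], 'force': [-0.2766, 1.0639, -8.3742], 'ft_torque': [0.0198, 0.9984, 0.0447], 'grasp_force': 60.8048, 'width': 0.0347}
{'time_s': 29.3083, 'tcp_pos': [0.5166, -0.206, 0.1494], 'force': [-0.3782, -0.1483, -9.0599], 'ft_torque': [0.0845, 0.9893, 0.0016], 'grasp_force': 60.7752, 'width': 0.0346}
-85 62 y -17.0 25.0 z [148. 154. 169. 183. 187.]
-75 75 y -16.0 24.0 z [151. 160. 178. 185. 188.]
-65 62 y -16.0 25.0 z [150. 165. 182. 185. 187.]
-55 64 y -16.0 24.0 z [149. 168. 181. 184. 188.]
-45 60 y -15.0 24.0 z [148. 165. 182. 184. 250.]
-35 95 y -21.0 30.0 z [147. 174. 184. 233. 250.]
-25 92 y -23.0 30.0 z [150. 175. 185. 207. 245.]
-15 62 y -18.0 29.0 z [148. 165. 181. 185. 235.]
-5 19 y 19.0 29.0 z [148. 154. 165. 244. 248.]
5 18 y 18.0 30.0 z [149. 155. 161. 179. 189.]
15 32 y 16.0 25.0 z [148. 158. 166. 178. 186.]
25 47 y -9.0 22.0 z [146. 163. 178. 183. 186.]
35 141 y -17.0 25.0 z [149. 183. 194. 211. 232.]
45 92 y -12.0 26.0 z [148. 177. 207. 227. 231.]
55 38 y 7.0 23.0 z [149. 158. 169. 180. 227.]
65 49 y -11.0 26.0 z [149. 165. 178. 183. 188.]
75 26 y -17.0 23.0 z [148. 166. 181. 184. 185.]
top -80 97 y -18.0 18.0 z [150. 184. 192.]
top -65 85 y -17.0 18.0 z [152. 185. 189.]
top -50 54 y -11.0 18.0 z [151. 184. 190.]
top -35 35 y 6.0 26.0 z [147. 182. 232.]
top -20 4 y 17.0 18.0 z [158. 162. 173.]
top -5 19 y 19.0 30.0 z [198. 235. 248.]
top 10 47 y -8.0 24.0 z [154. 184. 189.]
top 25 80 y -18.0 19.0 z [147. 184. 190.]
top 40 148 y -18.0 19.0 z [150. 220. 234.]
top 55 46 y -16.0 18.0 z [150. 184. 228.]
top 70 52 y -17.0 18.0 z [160. 184. 188.]
```

View pics/g.png

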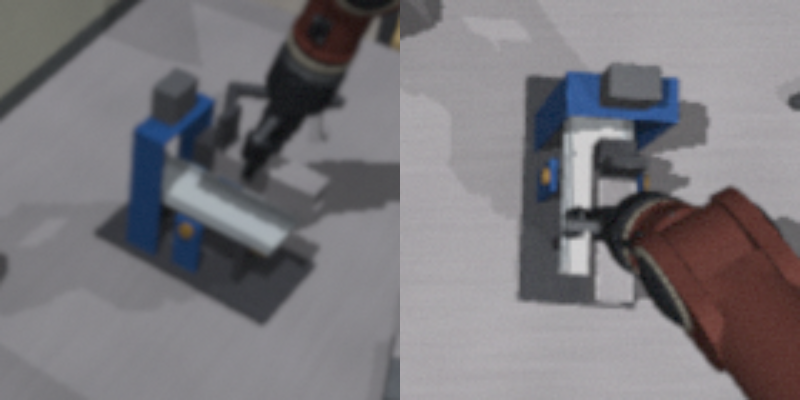

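The bracket is held level at the tray's mouth: ear at left crop (205,145) and right crop (618,155), underside about 149 mm. Lowering to 6 mm over the floor, sliding in and setting it down.

```bash
python3 - <<'E'
from h import *
print(bot.move_straight(B(RO,-.06,.095),v=.1,stop_force=6)); st()
print(bot.move_straight(B(RO,.002,.095),v=.08,stop_force=6)); st()
print(bot.move_straight(B(RO,.002,.085),v=.02,stop_force=3)); st()
d=look("s6"); L=inframe(cloud(d),RO,RY)*1000
k=L[(abs(L[:,1])<30)&(L[:,2]>78)&(L[:,2]<180)]
for a in range(-105,95,10):
    q=k[(k[:,0]>=a)&(k[:,0]<a+10)]
    if len(q): print(a,len(q),"y",q[:,1].min().round(),q[:,1].max().round(),"z",np.percentile(q[:,2],[0,25,50,75,100]).round())
E
```

```text
False
{'time_s': 30.1083, 'tcp_pos': [0.5172, -0.2075, 0.0947], 'force': [-0.4962, 0.6269, -8.8869], 'ft_torque': [0.109, 0.9482, 0.0406], 'grasp_force': 60.7587, 'width': 0.0348}
False
{'time_s': 31.0333, 'tcp_pos': [0.5772, -0.2125, 0.0937], 'force': [0.6576, -0.0605, -8.8982], 'ft_torque': [0.1112, 0.9952, 0.0336], 'grasp_force': 60.7616, 'width': 0.0349}
True
{'time_s': 31.45, 'tcp_pos': [0.578, -0.2127, 0.0867], 'force': [0.8596, 0.5027, 5.9831], 'ft_torque': [-0.0205, 0.1555, -0.0192], 'grasp_force': 62.4985, 'width': 0.0349}
-105 42 y -29.0 29.0 z [81. 85. 86. 88. 95.]
-95 41 y -30.0 18.0 z [82. 84. 86. 87. 97.]
-85 71 y -29.0 29.0 z [ 82.  86.  90. 109. 125.]
-75 77 y -29.0 22.0 z [ 83.  93. 108. 121. 124.]
-65 58 y -16.0 23.0 z [ 86. 103. 118. 121. 124.]
-55 54 y -16.0 23.0 z [ 85. 102. 119. 121. 124.]
-45 53 y -14.0 23.0 z [ 81. 104. 120. 122. 124.]
-35 74 y -24.0 29.0 z [ 86. 104. 121. 151. 179.]
-25 86 y -24.0 29.0 z [ 84. 115. 122. 154. 179.]
-15 73 y -22.0 29.0 z [ 85. 107. 121. 123. 172.]
-5 23 y -19.0 30.0 z [ 83.  91. 105. 115. 179.]
5 14 y -16.0 29.0 z [ 84.  90. 103. 116. 125.]
15 25 y 16.0 29.0 z [ 84.  92.  98. 110. 121.]
25 34 y 3.0 30.0 z [ 84.  95. 107. 118. 124.]
35 90 y -14.0 23.0 z [ 86. 114. 123. 143. 168.]
45 106 y -19.0 22.0 z [ 83. 121. 141. 158. 168.]
55 19 y 7.0 22.0 z [ 86. 102. 113. 121. 160.]
65 4 y -8.0 3.0 z [120. 121. 122. 122. 123.]
75 1 y -11.0 -11.0 z [122. 122. 122. 122. 122.]
```

```bash
python3 - <<'E'
from h import *
bot.move_gripper(.06); st()
p=bot.observe()["tcp_pos"]; bot.move_straight(list(p-.06*AX),v=.1); bot.move_straight(list(p-.2*AX),v=.2); st()
def rep(n):
    d=grab(n); np.savez(n+"7.npz",**d); L=inframe(cloud(d),RO,RY)*1000
    k=L[(abs(L[:,1])<14)&(L[:,2]>60)&(L[:,2]<180)]
    for a in range(-105,95,15):
        q=k[(k[:,0]>=a)&(k[:,0]<a+15)]
        if len(q): print(n,a,len(q),"z",np.percentile(q[:,2],[5,50,95]).round())
rep("side"); rep("top"); st()
E
```

```text
{'time_s': 31.8667, 'tcp_pos': [0.5738, -0.2133, 0.0828], 'force': [-1.0493, -0.6796, 0.6091], 'ft_torque': [0.0455, 0.2198, 0.0248], 'grasp_force': 0.0, 'width': 0.06}
{'time_s': 33.4667, 'tcp_pos': [0.5237, -0.2098, 0.2752], 'force': [-0.9546, -0.7554, -0.0777], 'ft_torque': [0.0335, 0.253, -0.014], 'grasp_force': 0.0, 'width': 0.0599}
side -105 29 z [ 99. 110. 113.]
side -90 25 z [105. 108. 109.]
side -75 59 z [ 66. 107. 139.]
side -60 34 z [103. 136. 139.]
side -45 27 z [129. 133. 136.]
side -30 27 z [126. 129. 131.]
side -15 27 z [122. 125. 128.]
side 0 26 z [118. 121. 124.]
side 15 23 z [114. 117. 119.]
side 30 23 z [109. 113. 117.]
side 45 50 z [109. 114. 130.]
side 60 31 z [127. 137. 144.]
top -105 27 z [108. 111. 116.]
top -90 46 z [106. 108. 111.]
top -75 56 z [105. 108. 141.]
top -60 51 z [135. 138. 142.]
top -45 21 z [131. 135. 138.]
top -30 8 z [124. 131. 134.]
top -15 18 z [122. 126. 130.]
top 0 42 z [120. 122. 127.]
top 15 44 z [115. 118. 123.]
top 30 45 z [111. 115. 118.]
top 45 44 z [108. 112. 118.]
{'time_s': 33.5667, 'tcp_pos': [0.5237, -0.2096, 0.2748], 'force': [-0.6111, -0.7303, 0.19], 'ft_torque': [-0.0011, 0.2509, -0.0473], 'grasp_force': 0.0, 'width': 0.06}
```

```bash
python3 - <<'E'
from h import *
bot.sleep(.8)
d=grab("side"); L=inframe(cloud(d),RO,RY)*1000
for a in(-45,15):
    q=L[(abs(L[:,1])<14)&(L[:,2]>100)&(L[:,2]<180)&(abs(L[:,0]-a-7)<7)]; print(a,np.median(q[:,2]))
for n in ("side","top"):
    print(n, "done")
print(bot.sign_off())
E
```

```text
-45 132.82021205931818
15 117.31907444242105
side done
top done
the job is handed in; nothing more can be done
None
```

The job is handed in: after release, the bracket lay ear end foremost on the rocker tray, tipped nose-down at about 0.26 rad and holding steady with the gripper clear, at about 34 s. My first try at the tube closed on nothing because the fingertips sit about 35 mm farther back than stated; I corrected for that and the second grip held.

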